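# Lock the shaker platform with its transport pin

## Robot

A 6-joint arm with a two-finger parallel gripper is mounted at the origin on the work surface. World frame = base frame: x ahead of the robot, y to its left, z up, the work surface at z = 0. Lengths are in m, angles in rad, forces in N, time in s.
With the tool pointing down it reaches from about 0.325 to 0.9 m from the base axis. Payload 6.1 kg.
Tool frame: the origin (TCP) lies at the very end of the fingers, on their centre line; the grasp point (between the pads) lies 19 mm behind it; z points along the fingers, y is the direction in which the jaws open and shut (so a half turn about z gives the same grasp; the last joint's range is limited). The gripper opens to 85 mm and grips with 20 to 120 N. Pads are 22 mm wide; open, the fingers measure 114 mm over their backs; the gripper's body (76 mm by 85 mm) begins 54 mm behind the grasp point. The pads swing forward as they close: fully open they stand 13 mm farther back than shut.
Start: joints at [-0.126, 0.22, 1.526, -0, 1.395, -0.126], TCP at [0.625, -0, 0.231] pointing down, gripper open.
Joint ranges: [-2.98, 2.98], [-0.91, 2.08], [0.09, 2.57], [-1.24, 4.39], [0.2, 2.65], [-2.68, 2.68]. Speed limits (rad/s): [2.57, 2.57, 3.01, 3.14, 3.14, 3.14].

## Interface

Orientations are given as a 3x3 rotation matrix whose columns are the frame's x, y, z axes.
In Python, from cell import bot gives the robot as it stands.
- The arm moves only by the tool carry_out, never from a script. Its argument "increments" is a list of rows, each a list of 7 numbers: the shift along the tool's x, y, z in cm, then the turn, a rotation vector about the tool's x, y, z in degrees, then the finger opening in cm, from 0 to 8.54. A call has exactly 10 rows; each row is the pose to reach, as a shift and turn from the pose commanded when the call began, along the tool's axes at that moment; what a row does not reach only later rows make up. A row lasts 1/12 s, in which the tool goes at most 41.7 mm and 7.16 degrees, less where a joint would pass 70% of its speed; a pose out of reach is approached as far as the arm can. A call with a gripper value outside its range is refused whole. The fingers move at their own pace and stop on an object; "squeeze" is the grip in N (left out, the last holds). Time passes only in rows, so rows that repeat a pose let the fingers close, or fill a call up. It gives the time, the measured TCP pose, the force and the opening at its end, in the units of the state.
- bot.get_state(): the state, without advancing time (a new reading comes with each control period).
- bot.get_image(name): name is "scene" or "side" or "wrist"; returns the picture (384x512x3 uint8, red, green, blue); there is no depth.
- bot.get_calibration(name): a dict with "vertical_fov" (degrees; the focal length in pixels is half the picture's height over the tangent of half this angle, whatever the lens; pixels are square), "cx", "cy" (the principal point, pixels), "T" (4x4, takes a point from camera to world coordinates). Camera axes: x right, y down, z forward; pixel columns grow to the right and rows downward; lengths in m; the calibration is good to about 2 mm. The wrist camera is an equidistant fisheye: a pixel r from the principal point sees the ray r / f radians off the axis. A picture is of the moment at which its call begins: read the wrist's pose just before it. get_calibration takes no time and is no camera call; for the wrist camera it gives the pose at the moment of the call.
- bot.hand_in(): hands the job in, once; it reports no verdict.
The state is a dict: "time_s": time; "qpos": joint angles; "joint_velocities": joint speeds; "joint_torque": joint torques, N m; "ee_pos": TCP position; "tool_rot": TCP orientation; "wrist_force": force on the tool from outside, world axes, zero at the start; "ft_torque": the same for the moment, N m; "grip_width": finger opening in m.
Only numpy, scipy, OpenCV 4.12 (cv2) and the standard library are available. Lean on these libraries where they do the work, as an engineer would, in place of code of your own. Each camera call takes 0.05 s, during which the arm holds its last target.

## Task

The orbital shaker is to be moved to another bench, so lock its platform: take the lock pin, the one with the plain cylindrical knob, out of the white pin block and push it straight down through the fork and lug holes at the front of the shaker until its collar sits flat on top of the fork. Let go of it, and leave the T-handled pin and the ball-headed pin in their block.

Things in the scene. Friction and masses are not known exactly. Their poses are not given: they have to be found in the camera images.
- lock_pin_knob (a point): Centre of the knob (24 mm wide, 40 mm tall cylinder) of the loose steel lock pin, 0.2 kg. Below it a collar 36 mm wide, 5 mm thick, then a round shank 14 mm thick, 62 mm long, tapering to 7 mm at the nose. Stands upright in a white block 70 x 210 x 68 mm, pins in one row 70 mm apart in any order; lifts straight out. z up the pin. Point: 25 mm above collar underside, 87 mm above nose, starts 93 mm above table.
- fork_hole (a point): Centre of the hole in the top face (108 mm above table) of the aluminium fork, 46 mm wide, fixed on the shaker's front. Three aligned vertical 22 mm holes: upper tine, platform lug, lower tine, 52 mm in all, free below. Loose fit, no spring; pin home = knob centre 25 mm above this point. z up, x to the shaker's rear: platform 50 mm behind, 14 mm lower; flasks 215 mm behind, 180 mm above table.
- tee_pin_bar (a point): Middle of the cross bar of another steel pin in the same block, with a T handle 60 mm wide and 12 mm thick; it starts 104 mm above the table. Not wanted: it stays in its hole.
- ball_pin_ball (a point): Centre of the 26 mm ball head of a third steel pin in the same block; it starts 96 mm above the table. Not wanted: it stays in its hole.
Mind the look-alikes: they are no part of the job. Leave any purple look-alike of the part that bears lock_pin_knob alone.

How it is judged:
At the end, for the whole second after the job is handed in: The lock pin is through fork and lug: the centre of its knob is within 12 mm sideways of the hole's axis and 18 to 30 mm above the fork's top face (25 mm when home), the pin is within 10 degrees of upright and released, and the T-handled and ball-headed pins are within 25 mm of where they stood (horizontal distance between lock_pin_knob and fork_hole below 0.012 m and z of lock_pin_knob in the frame of fork_hole between 0.018 and 0.03 m and angle between lock_pin_knob's own z axis and vertical below 0.17 rad and distance of each of tee_pin_bar, ball_pin_ball from where it was at the start of the episode below 0.025 m); the robot touches nothing.
It fails at once if the T-handled pin is taken or knocked out of its place (more than 40 mm) (distance of tee_pin_bar from where it was at the start of the episode above 0.04 m).
It fails at once if the ball-headed pin is taken or knocked out of its place (more than 40 mm) (distance of ball_pin_ball from where it was at the start of the episode above 0.04 m).
It also fails if it takes over 40 s, if anything falls off the work surface, if the arm or the gripper's body presses on something with over 40 N, if the wrist force passes 120 N, or if a joint passes its speed limit or range.

## Working session

There is one attempt and no reset: what is moved stays moved. The work goes in short steps, Python scripts to look and compute and a tool call to move; the robot and the scene stay as the last step left them, time stands still between calls to the robot, and variables do not carry over. Pictures are saved under pics/ and viewed, and the job is handed in when it is done.

Besides the shell and the picture viewer there is one more tool, called after "Call:" by a JSON object that holds its "api" and its "payload". carry_out: Moves the arm, as the interface text tells. Its arguments: {"type":"object","properties":{"increments":{"type":"array","items":{"type":"array","items":{"type":"number"}}},"squeeze":{"type":"number"}},"required":["increments"]}

```bash
mkdir -p pics; ls
python3 - <<'E'
from cell import bot
import cv2
s=bot.get_state(); print(s)
for n in ("scene","side","wrist"):
    c=bot.get_calibration(n); print(n,c)
    im=bot.get_image(n); cv2.imwrite(f"pics/{n}0.png",im[:,:,::-1])
E
```

```text
pics
{'time_s': 0.0, 'qpos': array([-1.26067704e-01,  2.21252598e-01,  1.52761213e+00,  9.81596199e-06,
        1.39470102e+00, -1.26081465e-01]), 'joint_velocities': array([-1.83050292e-04,  8.68294418e-05, -1.87773407e-04, -1.26283358e-04,
        7.81753630e-04,  9.82000428e-04]), 'joint_torque': array([-5.06932320e-04, -4.96913910e+01, -3.89390445e+01, -4.46828235e-04,
        1.12446505e-02,  2.49123751e-06]), 'ee_pos': array([6.24392934e-01, 9.65500181e-05, 2.30182305e-01]), 'tool_rot': array([[-1.17806922e-05,  9.99998087e-01, -1.95622129e-03],
       [ 9.99999967e-01,  1.22847801e-05,  2.57672651e-04],
       [ 2.57696190e-04, -1.95621819e-03, -9.99998053e-01]]), 'wrist_force': array([-0.59100746, -0.36634811, -0.29014075]), 'ft_torque': array([-0.01813262,  0.02783071, -0.02608601]), 'grip_width': 0.08528301376134745}
scene {'vertical_fov': 46.901079381085644, 'cx': 255.43390713900598, 'cy': 186.08095400402513, 'T': array([[ 0.46188395,  0.50559445, -0.72872318,  1.2732833 ],
       [ 0.88670674, -0.28208155,  0.36630747, -0.46275324],
       [-0.02035633, -0.81535529, -0.57
[... 167 characters left out ...]
6061712, 'T': array([[ 0.82539872, -0.27701687,  0.49191322,  0.04639982],
       [-0.5641722 , -0.43662172,  0.70076472, -0.79855346],
       [ 0.02065634, -0.85593407, -0.51667223,  0.67812651],
       [ 0.        ,  0.        ,  0.        ,  1.        ]])}
wrist {'vertical_fov': 65.70646984690485, 'cx': 255.62748238056287, 'cy': 193.76160993665943, 'T': array([[ 9.99997112e-01,  7.01079018e-04, -2.29900050e-03,
         6.25147990e-01],
       [-5.26760716e-05, -9.49891007e-01, -3.12581304e-01,
         8.05064289e-02],
       [-2.40294409e-03,  3.12580522e-01, -9.49888227e-01,
         3.72440480e-01],
       [ 0.00000000e+00,  0.00000000e+00,  0.00000000e+00,
         1.00000000e+00]])}
```

View pics/scene0.png

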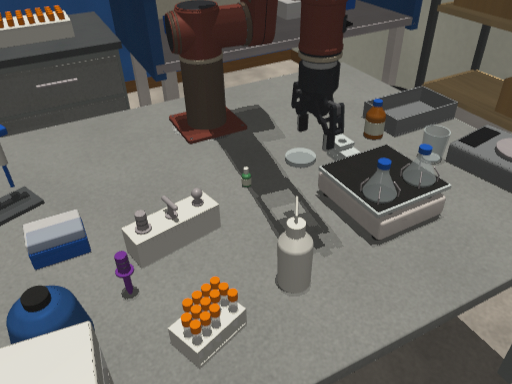

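View pics/side0.png

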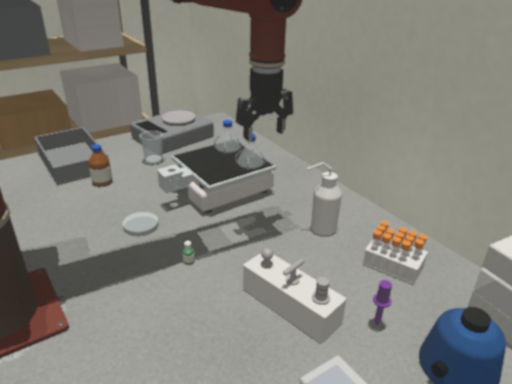

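View pics/wrist0.png

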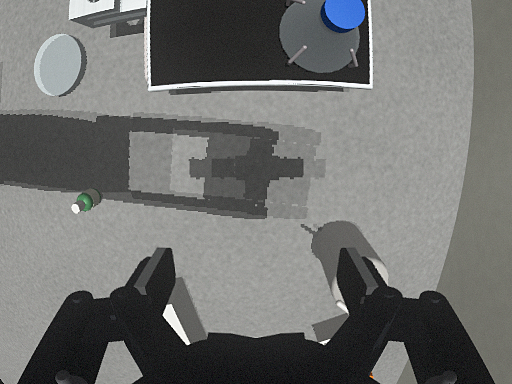

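Run:
```python
import cv2,numpy as np
a=cv2.imread("pics/scene0.png");b=cv2.imread("pics/side0.png")
def cr(im,x,y,w,h,k,n): cv2.imwrite(n,cv2.resize(im[y:y+h,x:x+w],None,fx=k,fy=k,interpolation=cv2.INTER_CUBIC))
cr(a,110,175,120,90,6,"pics/c1.png")
cr(a,310,120,100,75,8,"pics/c2.png")
cr(b,230,235,130,100,6,"pics/c3.png")
cr(b,145,145,100,75,8,"pics/c4.png")
```

```text
(no output)
```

View pics/c1.png

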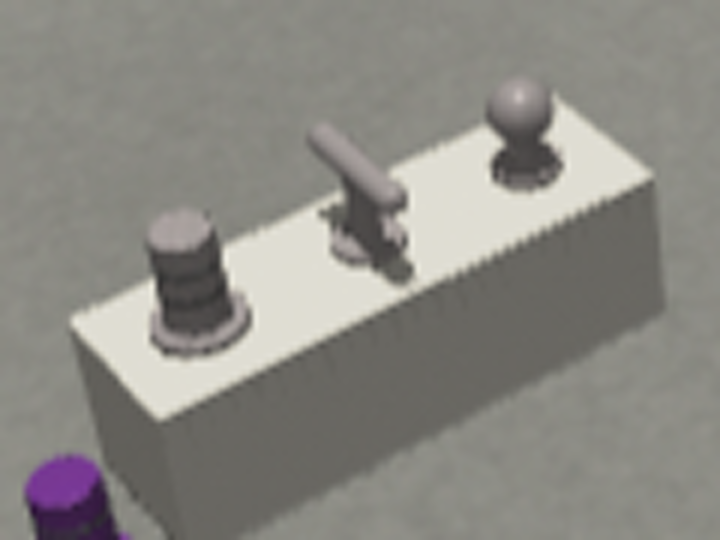

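View pics/c2.png

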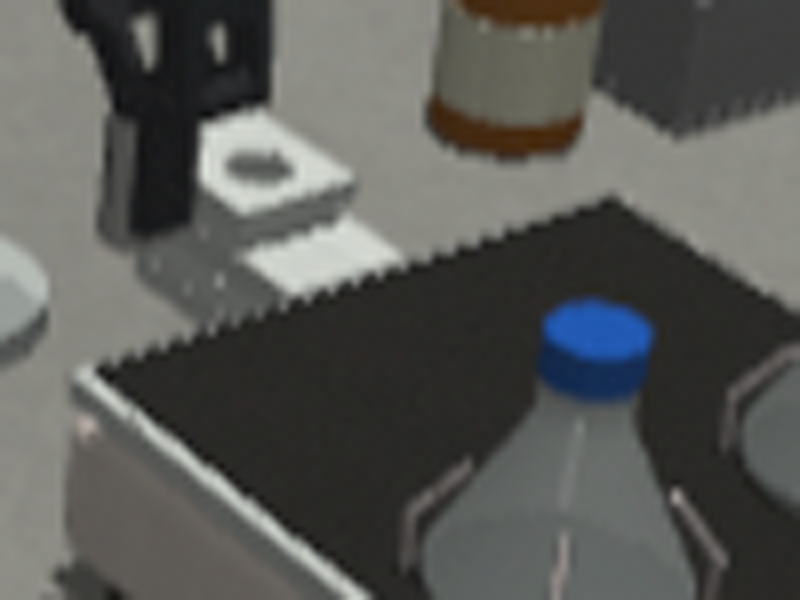

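View pics/c3.png

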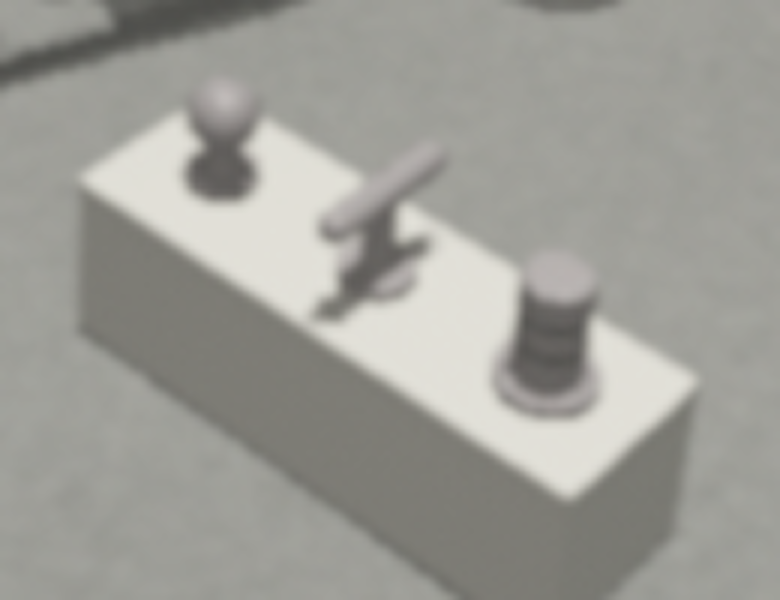

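View pics/c4.png

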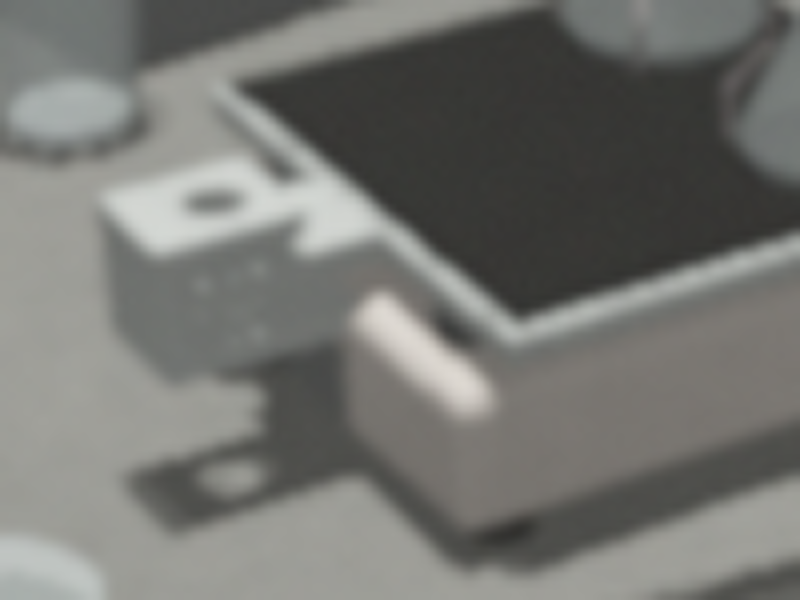

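```bash
cat > h.py <<'E'
import numpy as np, cv2
from cell import bot
def ray(n,u,v):
    c=bot.get_calibration(n); f=192/np.tan(np.radians(c["vertical_fov"])/2)
    d=np.array([u-c["cx"],v-c["cy"]],float)/f
    if n=="wrist":
        r=np.linalg.norm(d); d=np.r_[np.sin(r)*d/max(r,1e-9),np.cos(r)]
    else: d=np.r_[d,1]
    T=c["T"]; return T[:3,3],T[:3,:3]@d
def plane(n,u,v,z):
    o,d=ray(n,u,v); return o+d*(z-o[2])/d[2]
def tri(a,b):
    A=[];B=[]
    for n,u,v in (a,b):
        o,d=ray(n,u,v); d=d/np.linalg.norm(d); P=np.eye(3)-np.outer(d,d); A.append(P);B.append(P@o)
    return np.linalg.lstsq(np.vstack(A),np.hstack(B),rcond=None)[0]
E
python3 - <<'E'
from h import *
np.set_printoptions(precision=4,suppress=True)
def show(l,s,d,z):
    s=("scene",*s);d=("side",*d)
    print(l,plane(*s,z)[:2],plane(*d,z)[:2],tri(s,d))
S=lambda x,y:(x/6+110-.4,y/6+175-.4); D=lambda x,y:(x/6+230-.4,y/6+235-.4)
show("knobtop",S(183,228),D(563,278),.113)
show("collar",S(200,320),D(547,380),.073)
show("tee",S(357,163),D(383,190),.104)
show("ball",S(520,108),D(223,112),.096)
F=lambda x,y:(x/8+310-.44,y/8+120-.44); G=lambda x,y:(x/8+145-.44,y/8+145-.44)
show("hole",F(258,167),G(213,201),.108)
for l,s,z in [("front-left",F(247,215),.108),("right",F(352,183),.108)]: print(l,plane("scene",*s,z))
for l,s,z in [("A",G(103,200),.108),("B",G(158,257),.108),("C",G(305,207),.108),("platL",G(222,85),.094),("platR",G(515,335),.094)]: print(l,plane("side",*s,z))
for l,s in [("b1",S(72,322)),("b2",S(162,418)),("b3",S(655,178)),("b4",S(560,95))]: print(l,plane("scene",*s,.068))
E
```

```text
knobtop [ 0.5137 -0.353 ] [ 0.5131 -0.3573] [ 0.5141 -0.3545  0.1122]
collar [ 0.5159 -0.3544] [ 0.5102 -0.3588] [ 0.5129 -0.355   0.0697]
tee [ 0.4954 -0.2847] [ 0.4993 -0.2863] [ 0.4984 -0.2862  0.1055]
ball [ 0.4819 -0.2165] [ 0.4849 -0.217 ] [ 0.4841 -0.2175  0.0972]
hole [0.4666 0.2011] [0.4669 0.1994] [0.4672 0.2005 0.1079]
front-left [0.4902 0.1793 0.108 ]
right [0.4903 0.2213 0.108 ]
A [0.4363 0.2195 0.108 ]
B [0.4353 0.1736 0.108 ]
C [0.4909 0.1793 0.108 ]
platL [0.5184 0.304  0.094 ]
platR [0.5198 0.0889 0.094 ]
b1 [ 0.4884 -0.3945  0.068 ]
b2 [ 0.5542 -0.3794  0.068 ]
b3 [ 0.5127 -0.1761  0.068 ]
b4 [ 0.4442 -0.1876  0.068 ]
```

The steel plain-cylinder knob is at scene (140,213) and side (324,281). The T bar is at scene (169,202) and the ball at (196,193). The purple look-alike is at (122,262). Only the steel cylinder in the end hole fits the description, and the enlarged crop confirms it. The fork hole is at scene (342,141) and side (171,170).

Call:
{"api": "carry_out", "payload": {"increments": [[-3.5,-1.1,0,0,0,0,8.5],[-7,-2.2,0,0,0,0,8.5],[-10.5,-3.3,0,0,0,0,8.5],[-14,-4.4,0,0,0,0,8.5],[-17.5,-5.5,0.5,0,0,0,8.5],[-21,-6.6,1,0,0,0,8.5],[-24.5,-7.7,1.5,0,0,0,8.5],[-28,-8.8,2,0,0,0,8.5],[-32,-10,2.5,0,0,0,8.5],[-35.4,-11,3,0,0,0,8.5]], "squeeze": 50}}

```text
time_s: 0.98
ee_pos: [0.5138, -0.356, 0.2008]
tool_rot: [[0.0, 1.0, -0.0], [1.0, -0.0, -0.0], [-0.0, -0.0, -1.0]]
wrist_force: [0.2, 0.2, 0.7]
grip_width: 0.0851
```

Run:
```python
from h import *
s=bot.get_state(); print(s["time_s"],s["ee_pos"],s["joint_velocities"],s["wrist_force"])
im=bot.get_image("wrist"); cv2.imwrite("pics/w1.png",im[:,:,::-1])
T=bot.get_calibration("wrist")["T"]; print(T)
```

```text
0.9833 [ 0.51377857 -0.35604616  0.20084477] [-0.63181566  0.33942817 -0.28487992  0.00842764 -0.05777368 -0.61929457] [0.1808288  0.1969794  0.71239501]
[[ 0.9999845  -0.0031227  -0.00460928  0.51226727]
 [-0.00441834 -0.94883468 -0.31574233 -0.280916  ]
 [-0.00338748  0.3157578  -0.94883378  0.34143144]
 [ 0.          0.          0.          1.        ]]
```

View pics/w1.png

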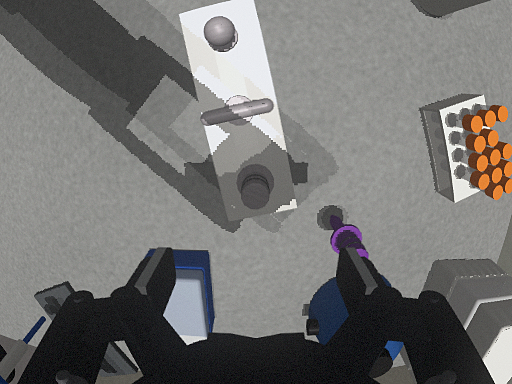

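Run:
```python
from h import *
s=bot.get_state(); print(s["time_s"],s["ee_pos"],s["joint_velocities"])
im=bot.get_image("wrist")[:,:,::-1]
cv2.imwrite("pics/w2.png",cv2.resize(im[140:240,200:320],None,fx=6,fy=6,interpolation=cv2.INTER_CUBIC))
print(bot.get_state()["ee_pos"])
```

```text
1.0333 [ 0.51106282 -0.36182235  0.19954923] [ 0.05994718 -0.02372766  0.03627095  0.01458325  0.02816999  0.12073746]
[ 0.51219278 -0.35862448  0.19971003]
```

View pics/w2.png

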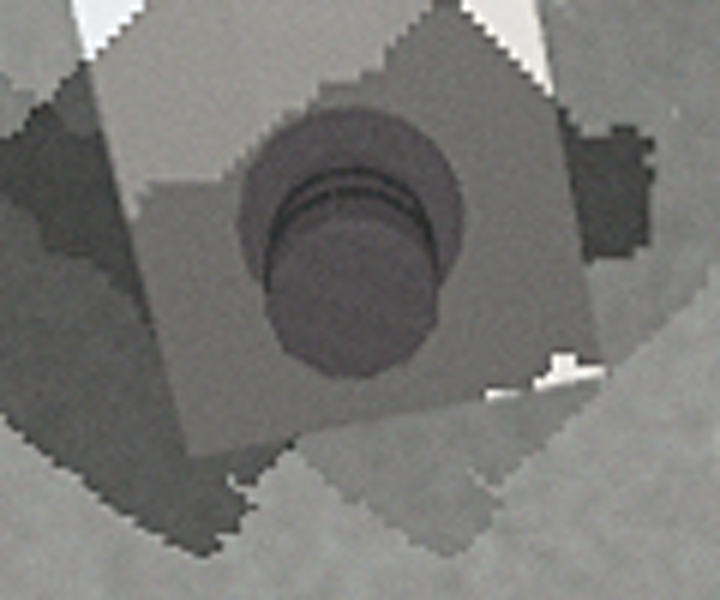

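Run:
```python
from h import *
np.set_printoptions(precision=4,suppress=True)
bot.get_image("side")
s=bot.get_state(); print(s["time_s"],s["ee_pos"],abs(s["joint_velocities"]).max())
T=bot.get_calibration("wrist")["T"]
im=bot.get_image("wrist")[:,:,::-1]
print(bot.get_state()["ee_pos"])
print(bot.get_calibration("wrist")["T"][:3,3]-T[:3,3])
cv2.imwrite("pics/w3.png",cv2.resize(im[140:240,200:320],None,fx=6,fy=6,interpolation=cv2.INTER_CUBIC))
for u,v in [(353,298)]: print(plane("wrist",u/6+200-.4,v/6+140-.4,.113))
```

```text
1.1333 [ 0.5133 -0.3562  0.2001] 0.05778258611906036
[ 0.5142 -0.3546  0.2005]
[0.0006 0.0015 0.0004]
[ 0.5167 -0.3458  0.113 ]
```

View pics/w3.png

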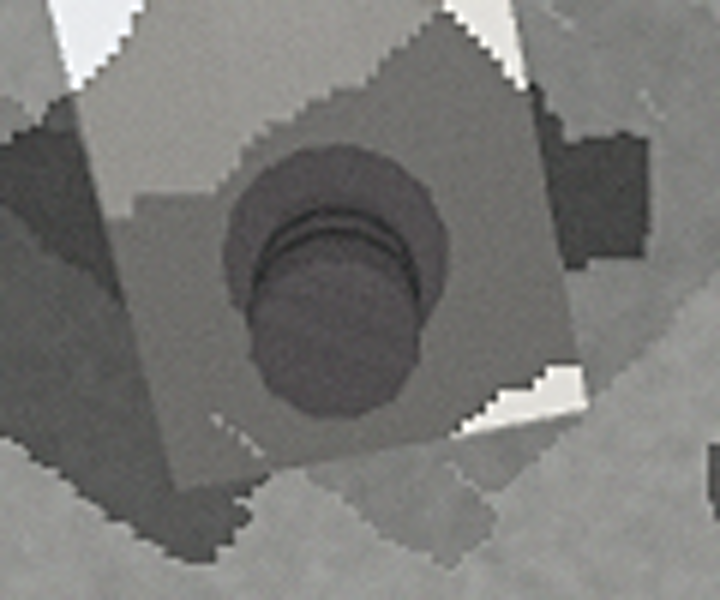

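Run:
```python
from h import *
s=bot.get_state(); print(s["ee_pos"])
p=plane("wrist",334/6+200-.4,338/6+140-.4,.113); print(p, p-[.0006,.0015,0])
c=plane("wrist",337/6+200-.4,257/6+140-.4,.073); print(c-[.0006,.0015,0])
```

```text
[ 0.514197   -0.3545521   0.20048338]
[ 0.51413061 -0.35146076  0.113     ] [ 0.51353061 -0.35296076  0.113     ]
[ 0.51389409 -0.352963    0.073     ]
```

Call:
{"api": "carry_out", "payload": {"increments": [[0,-0.1,2.5,0,0,0,8.5],[0,-0.1,5,0,0,0,7],[0,-0.1,7.5,0,0,0,7],[0,-0.1,9.5,0,0,0,7],[0,-0.1,11,0,0,0,7],[0,-0.1,12,0,0,0,6],[0,-0.1,12.3,0,0,0,4],[0,-0.1,12.3,0,0,0,2],[0,-0.1,12.3,0,0,0,1],[0,-0.1,12.3,0,0,0,1]], "squeeze": 60}}

```text
time_s: 2.02
ee_pos: [0.5149, -0.3543, 0.0798]
tool_rot: [[-0.0, 1.0, 0.002], [1.0, 0.0, -0.001], [-0.001, 0.002, -1.0]]
wrist_force: [0.6, 0.3, -2.8]
grip_width: 0.0226
```

Run:
```python
from h import *
s=bot.get_state(); print(s["time_s"],s["ee_pos"],s["wrist_force"],s["grip_width"])
im=bot.get_image("wrist"); cv2.imwrite("pics/w4.png",im[:,:,::-1])
```

```text
2.0167 [ 0.51493647 -0.35434529  0.07982491] [ 0.60643489  0.31007962 -2.79597079] 0.02256718880256886
```

View pics/w4.png

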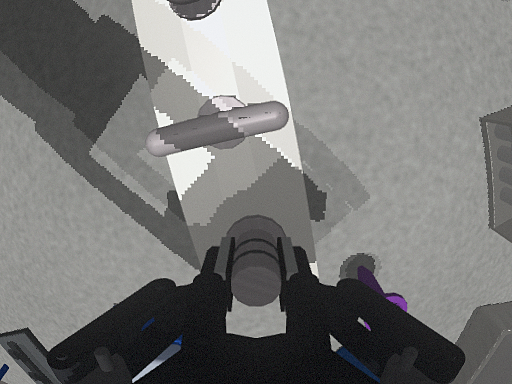

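The fingers are closed on the cylindrical knob at (257,280), at 22.6 mm opening. The T bar at (220,130) is clear of them. Now I lift.

Call:
{"api": "carry_out", "payload": {"increments": [[0,0,0,0,0,0,1],[0,0,-0.7,0,0,0,1],[0,0,-2,0,0,0,1],[0,0,-4,0,0,0,1],[0,0,-6.5,0,0,0,1],[0,0,-9,0,0,0,1],[0,0,-11.5,0,0,0,1],[0,0,-13.5,0,0,0,1],[0,0,-14.5,0,0,0,1],[0,0,-14.5,0,0,0,1]], "squeeze": 60}}

```text
time_s: 2.9
ee_pos: [0.5153, -0.3553, 0.2277]
tool_rot: [[0.0, 1.0, 0.005], [1.0, -0.0, -0.004], [-0.004, 0.005, -1.0]]
wrist_force: [0.9, 0.3, -2.1]
grip_width: 0.0225
```

Run:
```python
from h import *
s=bot.get_state(); print(s["time_s"],s["ee_pos"],s["wrist_force"],s["ft_torque"],s["grip_width"])
for n in ("wrist","side"):
  im=bot.get_image(n); cv2.imwrite(f"pics/l_{n}.png",im[:,:,::-1])
```

```text
2.9 [ 0.51529359 -0.35529971  0.22768967] [ 0.86761679  0.29288274 -2.09717477] [-0.05656525 -0.02725814 -0.04071261] 0.022538031836492584
```

View pics/l_wrist.png

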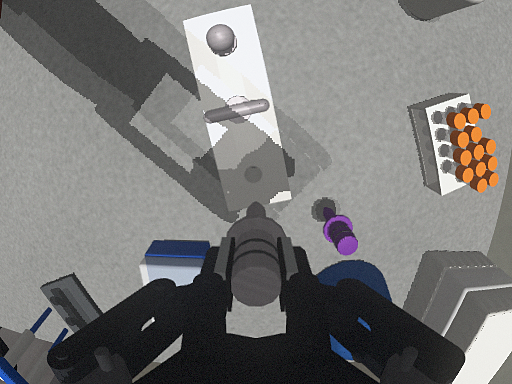

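View pics/l_side.png

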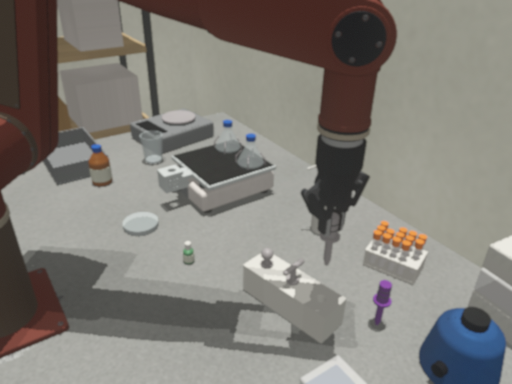

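Run:
```python
from h import *
s=bot.get_state(); e=s["ee_pos"]; R=s["tool_rot"]; print(e,s["joint_velocities"].round(3))
im=cv2.imread("pics/l_wrist.png")
cv2.imwrite("pics/l_w.png",cv2.resize(im[190:320,190:330],None,fx=5,fy=5,interpolation=cv2.INTER_CUBIC))
for u,v in [(257,285),(257,280),(257,290)]:
    p=plane("wrist",u,v,e[2]+.033); print(R.T@(p-e)*1000)
```

```text
[ 0.51379694 -0.35391898  0.22312639] [ 0.002  0.027  0.032  0.     0.001 -0.002]
[  1.75066232   0.96746872 -33.00008973]
[  4.50750874   0.96146394 -33.00020163]
[ -1.07391095   0.97373846 -32.99997508]
```

View pics/l_w.png

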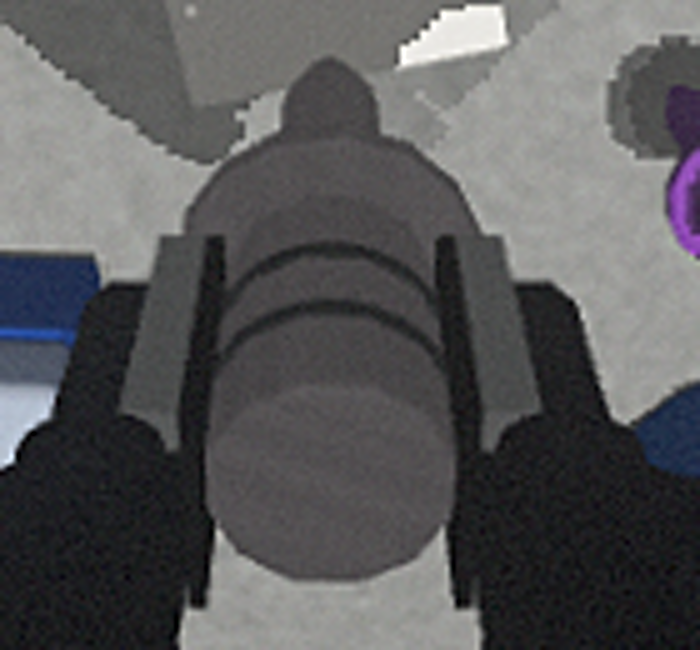

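Call:
{"api": "carry_out", "payload": {"increments": [[1.5,0,0,0,0,0,1],[4,0,0,0,0,0,1],[7.5,-0.5,0,0,0,0,1],[11,-0.8,0,0,0,0,1],[14.5,-1.2,0,0,0,0,1],[18,-1.6,0,0,0,0,1],[21.5,-2,0,0,0,0,1],[25,-2.4,0,0,0,0,1],[28.5,-2.8,0,0,0,0,1],[32,-3.2,0,0,0,0,1]], "squeeze": 60}}

```text
time_s: 3.83
ee_pos: [0.48, -0.0316, 0.2212]
tool_rot: [[0.0, 1.0, -0.003], [1.0, -0.0, 0.001], [0.001, -0.003, -1.0]]
wrist_force: [0.3, 1.2, -3.0]
grip_width: 0.0222
```

Call:
{"api": "carry_out", "payload": {"increments": [[3.5,-0.3,0,0,0,0,1],[7,-0.6,0,0,0,0,1],[10.5,-0.9,0,0,0,0,1],[14,-1.2,0,0,0,0,1],[17.5,-1.5,0,0,0,0,1],[20,-1.5,0,0,0,0,1],[22,-1.5,0,0,0,0,1],[23,-1.5,0,0,0,0,1],[23.4,-1.5,0,0,0,0,1],[23.4,-1.5,0,0,0,0,1]], "squeeze": 60}}

```text
time_s: 4.67
ee_pos: [0.4661, 0.2002, 0.2221]
tool_rot: [[-0.001, 1.0, -0.002], [1.0, 0.001, -0.001], [-0.001, -0.002, -1.0]]
wrist_force: [1.2, -0.1, -1.7]
grip_width: 0.0228
```

Run:
```python
from h import *
bot.get_image("scene")
im=bot.get_image("wrist");
bot.get_image("side")
s=bot.get_state(); print(s["time_s"],s["ee_pos"],s["tool_rot"].round(4),abs(s["joint_velocities"]).max(),s["grip_width"])
for n in ("wrist","side","scene"):
  im=bot.get_image(n); cv2.imwrite(f"pics/f_{n}.png",im[:,:,::-1])
s=bot.get_state(); print(s["ee_pos"])
im=cv2.imread("pics/f_side.png"); cv2.imwrite("pics/f_s.png",cv2.resize(im[90:215,110:250],None,fx=5,fy=5,interpolation=cv2.INTER_CUBIC))
```

```text
4.8167 [0.4668787  0.19889913 0.22287684] [[ 1.1e-03  1.0e+00 -8.0e-04]
 [ 1.0e+00 -1.1e-03 -7.0e-04]
 [-7.0e-04 -8.0e-04 -1.0e+00]] 0.0069047417947724985 0.022482305604630392
[0.46720123 0.1990353  0.22329866]
```

View pics/f_wrist.png

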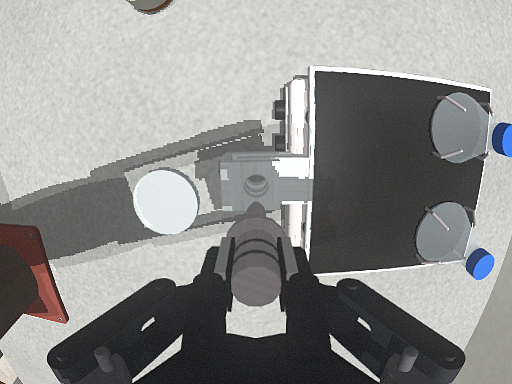

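View pics/f_s.png

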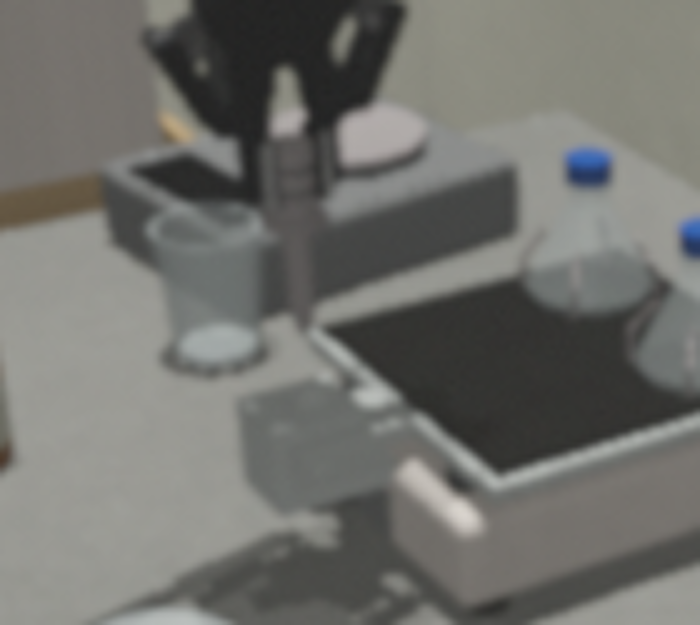

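View pics/f_scene.png

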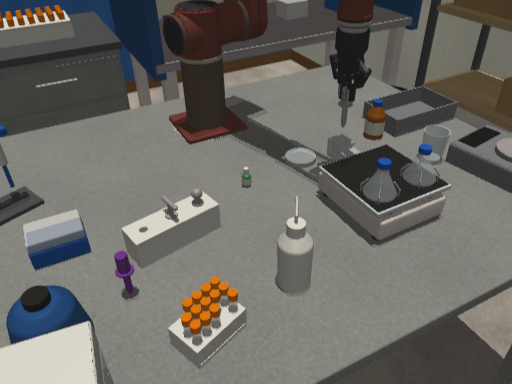

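Run:
```python
im=__import__("cv2").imread("pics/f_wrist.png"); cv2=__import__("cv2")
cv2.imwrite("pics/f_w.png",cv2.resize(im[145:235,205:315],None,fx=7,fy=7,interpolation=cv2.INTER_CUBIC))
```

```text
(no output)
```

View pics/f_w.png

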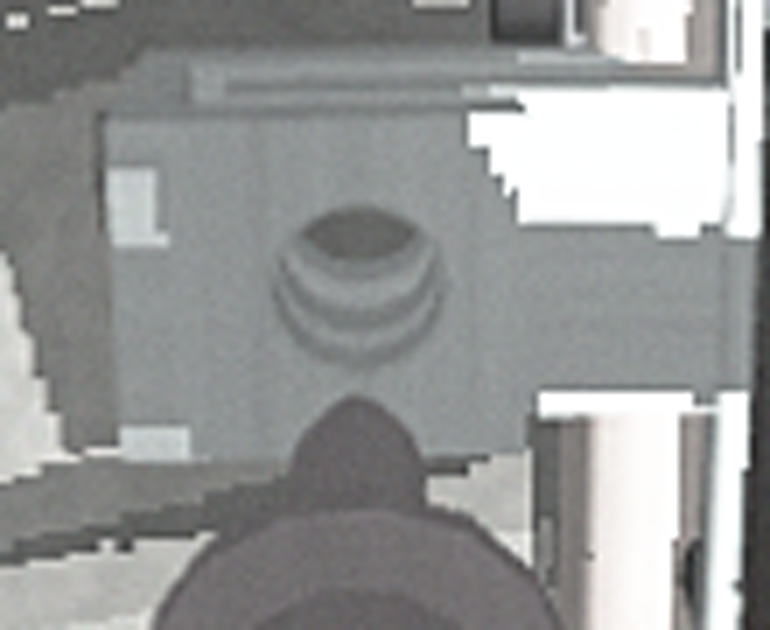

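Run:
```python
from h import *
s=bot.get_state(); e=s["ee_pos"]; print(e,s["time_s"])
h=plane("wrist",359/7+205-.43,287/7+145-.43,.108); print("hole",h)
n=plane("wrist",355/7+205-.43,397/7+145-.43,e[2]-.074); print("nose far edge",n)
k=plane("wrist",256,286.6,e[2]+.033); print("knob",k)
```

```text
[0.46720123 0.1990353  0.22329866] 4.9667
hole [0.46768881 0.20248225 0.108     ]
nose far edge [0.46724249 0.20218395 0.14929866]
knob [0.46773577 0.19985876 0.25629866]
```

Call:
{"api": "carry_out", "payload": {"increments": [[0.2,0,0.3,0,0,0,1],[0.2,0,1,0,0,0,1],[0.2,0,2,0,0,0,1],[0.2,0,3,0,0,0,1],[0.2,0,3.8,0,0,0,1],[0.2,0,4.4,0,0,0,1],[0.2,0,5,0,0,0,1],[0.2,0,5.5,0,0,0,1],[0.2,0,5.8,0,0,0,1],[0.2,0,5.8,0,0,0,1]], "squeeze": 60}}

```text
time_s: 5.8
ee_pos: [0.4666, 0.2019, 0.1645]
tool_rot: [[0.0, 1.0, -0.001], [1.0, -0.0, -0.0], [-0.0, -0.001, -1.0]]
wrist_force: [-0.6, 0.4, -1.9]
grip_width: 0.0221
```

Run:
```python
from h import *
s=bot.get_state(); print(s["time_s"],s["ee_pos"],s["wrist_force"],s["ft_torque"])
im=[bot.get_image(n)[:,:,::-1] for n in ("wrist","side","scene")]
a=im[0][160:310,180:330];b=im[1][120:220,130:230];c=im[2][60:200,290:430]
cv2.imwrite("pics/d1.png",np.hstack([cv2.resize(x,(260,260*x.shape[0]//x.shape[1]),interpolation=cv2.INTER_CUBIC) for x in (a,b,c)]))
```

```text
5.8 [0.466588   0.20190346 0.16449628] [-0.57316613  0.38649458 -1.91835051] [0.04208988 0.03518892 0.04048184]
```

View pics/d1.png

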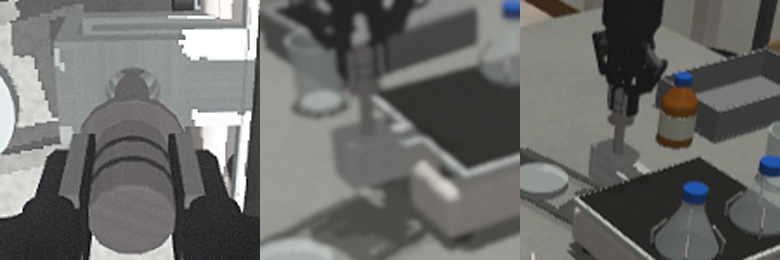

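Call:
{"api": "carry_out", "payload": {"increments": [[0,0,0.4,0,0,0,1],[0,0,1,0,0,0,1],[0,0,1.7,0,0,0,1],[0,0,2.4,0,0,0,1],[0,0,3,0,0,0,1],[0,0,3.5,0,0,0,1],[0,0,3.9,0,0,0,1],[0,0,4.2,0,0,0,1],[0,0,4.3,0,0,0,1],[0,0,4.3,0,0,0,1]], "squeeze": 60}}

```text
time_s: 6.78
ee_pos: [0.4669, 0.202, 0.122]
tool_rot: [[0.0, 1.0, -0.0], [1.0, -0.0, -0.0], [-0.0, -0.0, -1.0]]
wrist_force: [-0.7, 0.0, -2.0]
grip_width: 0.0224
```

Run:
```python
from h import *
s=bot.get_state(); print(s["time_s"],s["ee_pos"],s["wrist_force"],s["ft_torque"])
im=[bot.get_image(n)[:,:,::-1] for n in ("wrist","side","scene")]
a=im[0][160:310,180:330];b=im[1][120:220,130:230];c=im[2][90:180,300:390]
cv2.imwrite("pics/d2.png",np.hstack([cv2.resize(x,(260,260*x.shape[0]//x.shape[1]),interpolation=cv2.INTER_CUBIC) for x in (a,b,c)]))
```

```text
6.7833 [0.46688245 0.20196256 0.12204543] [-0.68962071  0.02773891 -1.95035928] [ 0.02823805 -0.01451813  0.009848  ]
```

View pics/d2.png

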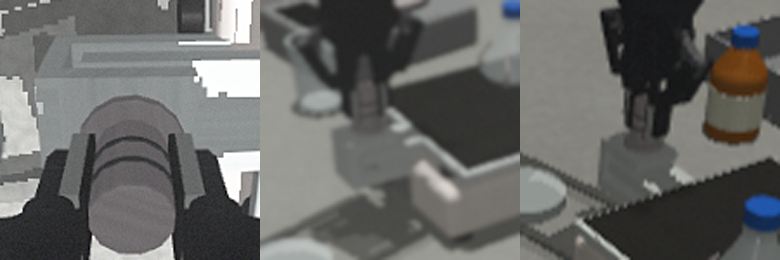

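The collar is almost on the fork and the wrist force is still about 2 N. I ease it down the last millimetres.

Call:
{"api": "carry_out", "payload": {"increments": [[0,0,0.05,0,0,0,1],[0,0,0.1,0,0,0,1],[0,0,0.15,0,0,0,1],[0,0,0.2,0,0,0,1],[0,0,0.2,0,0,0,1],[0,0,0.2,0,0,0,1],[0,0,0.2,0,0,0,1.5],[0,0,0.2,0,0,0,2.6],[0,0,0.2,0,0,0,3.5],[0,0,0.2,0,0,0,4.5]], "squeeze": 40}}

```text
time_s: 7.77
ee_pos: [0.4674, 0.2021, 0.1208]
tool_rot: [[0.0, 1.0, 0.001], [1.0, -0.0, 0.0], [0.0, 0.001, -1.0]]
wrist_force: [-0.8, -0.3, 0.2]
grip_width: 0.0444
```

Run:
```python
from h import *
s=bot.get_state(); print(s["time_s"],s["ee_pos"],s["wrist_force"],s["grip_width"])
im=[bot.get_image(n)[:,:,::-1] for n in ("wrist","side","scene")]
a=im[0][160:310,180:330];b=im[1][120:220,130:230];c=im[2][90:180,300:390]
cv2.imwrite("pics/d3.png",np.hstack([cv2.resize(x,(260,260*x.shape[0]//x.shape[1]),interpolation=cv2.INTER_CUBIC) for x in (a,b,c)]))
```

```text
7.7667 [0.46739299 0.20208685 0.12076138] [-0.81967474 -0.25344933  0.22155616] 0.04440881623263609
```

View pics/d3.png

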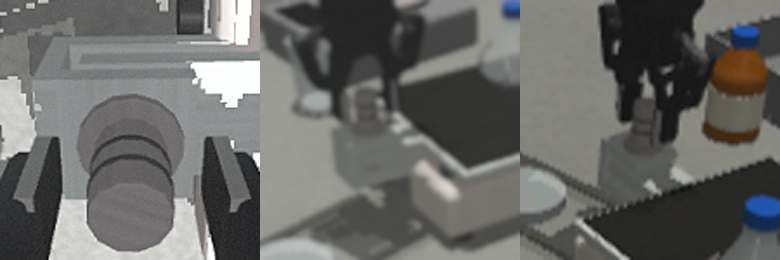

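The pin is released and standing in the fork. I back off straight up with the jaws clear and check.

Call:
{"api": "carry_out", "payload": {"increments": [[0,0,0,0,0,0,6],[0,0,0,0,0,0,6],[0,0,-0.8,0,0,0,6],[0,0,-2,0,0,0,6],[0,0,-4,0,0,0,6],[0,0,-6.5,0,0,0,6],[0,0,-9,0,0,0,6],[0,0,-11,0,0,0,6],[0,0,-12,0,0,0,6],[0,0,-12,0,0,0,6]]}}

```text
time_s: 8.75
ee_pos: [0.4688, 0.2025, 0.2443]
tool_rot: [[-0.0, 1.0, 0.006], [1.0, 0.0, 0.002], [0.002, 0.006, -1.0]]
wrist_force: [0.6, -0.6, -0.2]
grip_width: 0.0602
```

Run:
```python
from h import *
bot.get_image("side");bot.get_image("side")
s=bot.get_state(); print(s["time_s"],s["ee_pos"],s["wrist_force"],s["grip_width"])
w,b,a=[bot.get_image(n)[:,:,::-1].copy() for n in ("wrist","side","scene")]
cv2.imwrite("pics/e_wrist.png",w);cv2.imwrite("pics/e_side.png",b);cv2.imwrite("pics/e_scene.png",a)
z=lambda x,k:cv2.resize(x,None,fx=k,fy=k,interpolation=cv2.INTER_CUBIC)
cv2.imwrite("pics/e.png",np.hstack([z(b[145:205,140:190],8),z(a[110:170,318:368],8)]))
cv2.imwrite("pics/e2.png",np.hstack([z(b[235:335,235:350],3),z(a[175:275,110:230],3)]))
```

```text
8.85 [0.46694847 0.2019522  0.24025618] [-0.40909255  0.39089237 -0.18761915] 0.05971065355837477
```

View pics/e.png

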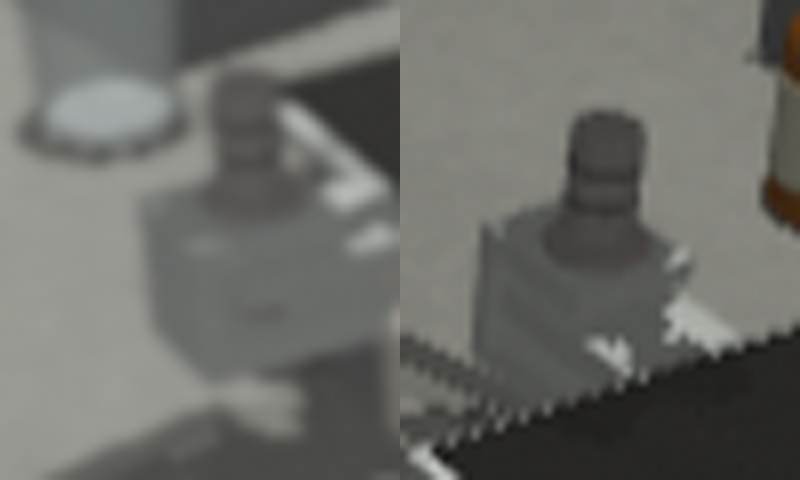

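View pics/e2.png

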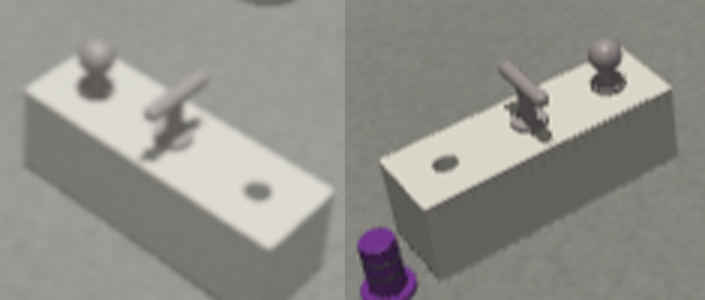

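View pics/e_wrist.png

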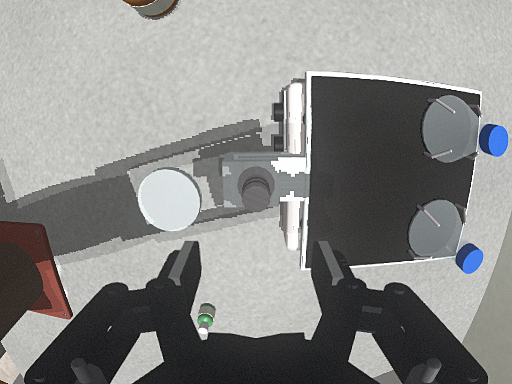

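Run:
```python
from h import *
print("top (want z .153)",tri(("side",245/8+140-.44,82/8+145-.44),("scene",208/8+318-.44,126/8+110-.44)))
print("collar (want ~.113)",tri(("side",257/8+140-.44,192/8+145-.44),("scene",199/8+318-.44,237/8+110-.44)))
s=bot.get_state(); print(s["time_s"],s["wrist_force"],abs(s["joint_velocities"]).max())
bot.hand_in()
```

```text
top (want z .153) [0.46780434 0.20029204 0.15247839]
collar (want ~.113) [0.46863315 0.20058996 0.11162056]
9.0 [-1.09976759 -0.74106058 -0.39643038] 0.0030204180697797844
the job is handed in; nothing more can be done
```

The lock pin is in the shaker's fork with its collar flat on top. I let go of it, backed the gripper straight up about 12 cm, and handed in at 9.0 s. The hand-in gives no verdict, so these are my own last checks:

- **Position:** two-view triangulation put the knob's top at (0.468, 0.200, 0.152) m, against 0.153 m when home. That is about 1 mm sideways from the fork hole I measured with the fixed cameras, (0.467, 0.2005). The collar and knob top line up within about 1 mm, so the pin is upright.
- **Other pins:** the T-handled and ball-headed pins look undisturbed in their block, judging by eye in both views. I never touched the purple look-alike.
- **Contact:** wrist force stayed within about 3 N at every check, and the gripper was clear of everything at the end.

One disagreement: the wrist camera put the fork hole about 2 mm further in y than the fixed cameras did. I aimed between the two, and the pin went in without resistance.

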